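# Restock the finger-prick sampling tray

## Robot

A 7-joint arm with a two-finger parallel gripper is mounted at the origin on the work surface; the furniture and walls round the work are solid. World frame = base frame: x ahead of the robot, y to its left, z up, the work surface at z = 0. Lengths are in m, angles in rad, forces in N, time in s.
With the tool pointing down it reaches from about 0.4 to 0.85 m from the base axis. Payload 10.4 kg.
Tool frame: the origin (TCP) lies between the finger pads; the fingertips stand 17 mm ahead of it and the grasp point (between the pads) lies 2 mm behind it; z points along the fingers, y is the direction in which the jaws open and shut (so a half turn about z gives the same grasp; the last joint's range is limited). The gripper opens to 85 mm and grips with 20 to 120 N. Pads are 22 mm wide; open, the fingers measure 114 mm over their backs; the gripper's body (76 mm by 85 mm) begins 54 mm behind the grasp point. The pads swing forward as they close: fully open they stand 13 mm farther back than shut.
Start: joints at [1.212, 0.332, -0.065, 1.46, 0.022, 1.35, -0.088], TCP at [0.206, -0.59, 0.248] pointing down, gripper open.
Joint ranges: [-2.6, 2.6], [-0.5, 2.12], [-1.47, 1.34], [0.16, 2.42], [-1.27, 4.41], [0.06, 2.06], [-2.6, 2.6]. Speed limits (rad/s): [2.22, 2.22, 2.79, 2.79, 3.14, 3.14, 3.14].

## Interface

Orientations are given as a unit quaternion [x, y, z, w].
In Python, from workcell import manip gives the robot as it stands.
- The arm moves only by the tool jog_arm, never from a script. Its argument "steps" is one flat list of numbers, 5 for each row, row after row: the finger opening in m, from 0 to 0.0854, then the shift along the tool's x, y, z in m, then the turn about the tool's z in rad. In form: [gripper, x, y, z, twist, gripper, x, y, z, twist, ...]. A call has exactly 10 rows; each row is the pose to reach, as a shift and turn from the pose commanded when the call began, along the tool's axes at that moment; what a row does not reach only later rows make up. A row lasts 1/10 s, in which the tool goes at most 50 mm and 8.59 degrees, less where a joint would pass 70% of its speed; a pose out of reach is approached as far as the arm can. A call with a gripper value outside its range is refused whole. The fingers move at their own pace and stop on an object; "grip_force" is the grip in N (left out, the last holds). Time passes only in rows, so rows that repeat a pose let the fingers close, or fill a call up. It gives the time, the measured TCP pose, the force and the opening at its end, in the units of the state.
- manip.get_obs(): the state, without advancing time (a new reading comes with each control period).
- manip.camera(name): name is "side" or "top"; returns (picture, depth): 480x640x3 uint8, red, green, blue; 480x640 float32, m along the optical axis (not along the pixel's ray), 0 where there is no reading.
- manip.calibration(name): a dict with "mtx" (3x3 intrinsics, pixels), "world_to_cam" (4x4, takes a point from world to camera coordinates). Camera axes: x right, y down, z forward; pixel columns grow to the right and rows downward; lengths in m; the calibration is good to about 2 mm. A picture is of the moment at which its call begins. calibration takes no time and is no camera call.
- manip.hand_in(): hands the job in, once; it reports no verdict.
The state is a dict: "clock": time; "joint_pos": joint angles; "joint_velocities": joint speeds; "tau": joint torques, N m; "position": TCP position; "ee_rot": TCP orientation; "ft_force": force on the tool from outside, world axes, zero at the start; "torque": the same for the moment, N m; "grip_width": opening from 0.0 (shut) to 1.0 (fully open).
Only numpy, scipy, OpenCV 4.12 (cv2) and the standard library are available. Lean on these libraries where they do the work, as an engineer would, in place of code of your own. Each camera call takes 0.05 s, during which the arm holds its last target.

## Task

Get the metal finger-prick sampling tray ready for the next round: the carton of lancets, the roll of labels and the two small white capped bottles wait on the bench pad. Set each down gently, without dropping it, into the insert whose recess is made for it (the rectangular one for the carton, the largest round one for the label roll, the middle round one for the larger bottle, the smallest round one for the smaller bottle). Each must stand upright, fully down on the floor of its recess, and be let go; leave the little card stand behind the pad standing where it is.

Things in the scene. Friction and masses are not known exactly. Their poses are not given: they have to be found in the camera images.
- lancets_mid (a point): Small white and green carton of lancets, loose, upright on a flat fixed bench pad (190 x 190 x 2 mm) like the other three things: 44 mm along its x, 60 mm along its y, 46 mm high, about 0.09 kg. The point is its centre, half-way up; z is its upright axis.
- labels_mid (a point): Roll of labels, loose, lying flat like a puck: 58 mm across, 34 mm high, about 0.05 kg. The point is its centre, half-way up; z is its upright axis.
- bottle_mid (a point): The larger of the two small white bottles on the pad, loose, standing: 87 mm high with its cap; the body is a 46 mm cylinder up to 74 mm (shoulders slope in a little near the top), then a fixed cap 26 mm across; about 0.17 kg. The point is its centre, half-way up; z is its upright axis.
- vial_mid (a point): The smaller of the two small white bottles on the pad, loose, standing: 68 mm high with its cap; the body is a 36 mm cylinder up to 58 mm (shoulders slope in a little near the top), then a fixed cap 21 mm across; about 0.09 kg. The point is its centre, half-way up; z is its upright axis.
- bay_box_floor (a point): Floor of the rectangular recess, 53 mm (x) by 69 mm (y), for the carton. Fixed grey plastic insert, 88 x 88 x 14 mm, one of four set two by two (90 mm apart, any order) in a fixed square aluminium tray, 190 x 190 mm, with a low rim. The point is the centre of the recess's floor, 10 mm below the insert's top; 3 mm chamfer at the mouth. z up, x along a side of the tray, away from the robot, y to the left.
- bay_roll_floor (a point): Floor of the largest round recess, 68 mm across, for the label roll. Fixed grey plastic insert, 88 x 88 x 14 mm, one of four set two by two (90 mm apart, any order) in a fixed square aluminium tray, 190 x 190 mm, with a low rim. The point is the centre of the recess's floor, 10 mm below the insert's top; 3 mm chamfer at the mouth. z up, x along a side of the tray, away from the robot, y to the left.
- bay_bottle_floor (a point): Floor of the middle round recess, 55 mm across, for the larger bottle. Fixed grey plastic insert, 88 x 88 x 14 mm, one of four set two by two (90 mm apart, any order) in a fixed square aluminium tray, 190 x 190 mm, with a low rim. The point is the centre of the recess's floor, 10 mm below the insert's top; 3 mm chamfer at the mouth. z up, x along a side of the tray, away from the robot, y to the left.
- bay_vial_floor (a point): Floor of the smallest round recess, 44 mm across, for the smaller bottle. Fixed grey plastic insert, 88 x 88 x 14 mm, one of four set two by two (90 mm apart, any order) in a fixed square aluminium tray, 190 x 190 mm, with a low rim. The point is the centre of the recess's floor, 10 mm below the insert's top; 3 mm chamfer at the mouth. z up, x along a side of the tray, away from the robot, y to the left.
- card_mid (a point): Small upright plastic card in a green foot, loose, light, 78 mm high; foot 24 mm (x) by 75 mm (y); a bystander on the worktop just behind the pad, not part of the kit. The point is its centre, half-way up; z is its upright axis.

How it is judged:
By the outcome, as a careful person would: the job done as asked, in the order asked, and still so for the second after the job is handed in, with the robot touching nothing.
It also fails if it takes over 93 s, if anything falls off the work surface, if the arm or the gripper's body presses on something with over 40 N, if the wrist force passes 120 N, or if a joint passes its speed limit or range.

## Working session

There is one attempt and no reset: what is moved stays moved. The work goes in short steps, Python scripts to look and compute and a tool call to move; the robot and the scene stay as the last step left them, time stands still between calls to the robot, and variables do not carry over. Pictures are saved under pics/ and viewed, and the job is handed in when it is done.

Besides the shell and the picture viewer there is one more tool, called by a JSON object that holds its "api" and its "payload", one argument or row to a line. jog_arm: Moves the arm, as the interface text tells. Its arguments: {"type":"object","properties":{"steps":{"type":"array"},"grip_force":{"type":"number"}},"required":["steps"]}

```bash
ls; mkdir -p pics; python3 - <<'E'
from workcell import manip
import cv2,numpy as np
print(manip.get_obs())
for n in("side","top"):
    p,d=manip.camera(n); c=manip.calibration(n)
    cv2.imwrite(f"pics/{n}0.png",p[:,:,::-1]); np.savez(f"{n}0.npz",p=p,d=d)
    print(n,c)
E
```

```text
pics
{'clock': 0.0, 'joint_pos': array([ 1.21239557,  0.332916  , -0.06469386,  1.4609579 ,  0.02162044,
        1.34988753, -0.08849782]), 'joint_velocities': array([-0.0006481 ,  0.00123921, -0.00058134, -0.00051979, -0.00058179,
       -0.00144171, -0.00146265]), 'tau': array([ 2.89904738e-04, -6.25444078e+01,  4.91936656e-02, -3.91604161e+01,
        1.62324565e-02,  9.95825103e-03,  4.20690367e-05]), 'position': array([ 0.20582267, -0.58976164,  0.24748043]), 'ee_rot': array([ 9.85935690e-01,  1.67123524e-01, -1.66912289e-04, -7.17141428e-04]), 'ft_force': array([-0.29572408,  0.45764748,  0.34296915]), 'torque': array([ 0.0495303 , -0.02462066, -0.04880855]), 'grip_width': 1.0019646546508736}
side {'mtx': array([[438.76857126,   0.        , 314.82242147],
       [  0.        , 438.76857126, 238.77804114],
       [  0.        ,   0.        ,   1.        ]]), 'world_to_cam': array([[-0.88016731, -0.47414706,  0.02213764,  0.40824384],
       [-0.29266173,  0.5053726 , -0.81175591,  0.26088397],
       [ 0.37370392, -0.72095985, -0.58357714,  0.62350741],
       [ 0.        ,  0.        ,  0.        ,  1.        ]])}
top {'mtx': array([[617.85370964,   0.        , 318.33187244],
       [  0.        , 617.85370964, 234.5188931 ],
       [  0.        ,   0.        ,   1.        ]]), 'world_to_cam': array([[-1.58171592e-02, -9.99874417e-01, -9.83807913e-04,
        -1.06585888e-01],
       [-9.83379486e-01,  1.57341960e-02, -1.80879023e-01,
         5.33851732e-01],
       [ 1.80871787e-01, -1.89353577e-03, -9.83504861e-01,
         9.77982439e-01],
       [ 0.00000000e+00,  0.00000000e+00,  0.00000000e+00,
         1.00000000e+00]])}
```

View pics/top0.png

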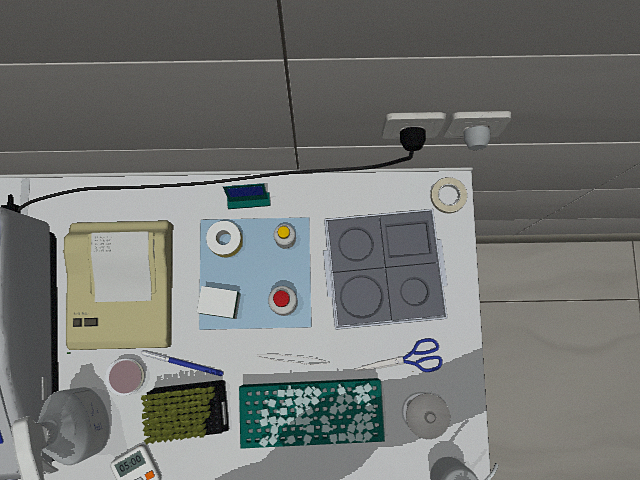

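View pics/side0.png

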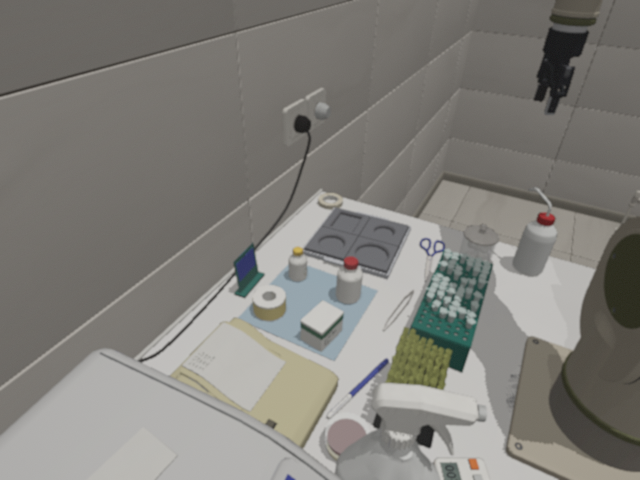

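```bash
cat > h.py <<'E'
import numpy as np,cv2
from workcell import manip
def cloud(n,d):
    c=manip.calibration(n);K=c["mtx"];T=np.linalg.inv(c["world_to_cam"])
    v,u=np.mgrid[:d.shape[0],:d.shape[1]]
    P=np.stack([(u-K[0,2])/K[0,0]*d,(v-K[1,2])/K[1,1]*d,d],-1)
    return P@T[:3,:3].T+T[:3,3]
def ray(n,uv,z):
    c=manip.calibration(n);K=c["mtx"];T=np.linalg.inv(c["world_to_cam"])
    uv=np.atleast_2d(np.array(uv,float))
    r=np.c_[(uv[:,0]-K[0,2])/K[0,0],(uv[:,1]-K[1,2])/K[1,1],np.ones(len(uv))]@T[:3,:3].T
    s=(z-T[2,3])/r[:,2]
    return T[:3,3]+r*s[:,None]
E
python3 - <<'E'
from h import *
f=np.load("top0.npz");P=cloud("top",f["d"])
for nm,u,v in [("roll",213,238),("rollc",225,238),("vialcap",284,232),("carton",218,301),("cap",281,298),("pad",255,260),("pad2",300,320),("table",320,300),("bayL",361,296),("baybot",355,244),("box",408,239),("vial",414,291),("ins",333,272),("ins2",386,315),("ins3",440,262),("card",246,190),("table2",180,250)]:
    q=P[v-2:v+3,u-2:u+3].reshape(-1,3);print(nm,np.median(q,0).round(4),q[:,2].std().round(4))
p=f["p"][:,:,::-1]
cv2.imwrite("pics/topz.png",cv2.resize(p[170:340,190:460],None,fx=2.9,fy=2.9,interpolation=cv2.INTER_CUBIC))
E
```

```text
roll [0.5312 0.0617 0.0377] 0.0018
rollc [0.5372 0.047  0.0025] 0.0019
vialcap [ 0.5335 -0.0593  0.0708] 0.0019
carton [0.4245 0.0501 0.049 ] 0.1978
cap [ 0.4245 -0.055   0.0899] 0.0012
pad [ 0.4977 -0.0052  0.0028] 0.2068
pad2 [ 0.3938 -0.0817  0.0022] 0.0021
table [ 4.272e-01 -1.162e-01  1.000e-04] 0.0014
bayL [ 0.4325 -0.1859  0.0079] 0.0021
baybot [ 0.522  -0.1781  0.0077] 0.0016
box [ 0.5291 -0.2696  0.0076] 0.0019
vial [ 0.4394 -0.2762  0.0082] 0.0018
ins [ 0.4743 -0.139   0.0092] 0.0074
ins2 [ 0.3991 -0.2263  0.0171] 0.0016
ins3 [ 0.4879 -0.3223  0.0117] 0.0021
card [0.6079 0.0047 0.0554] 0.0067
table2 [0.5174 0.1247 0.0014] 0.2071
```

View pics/topz.png

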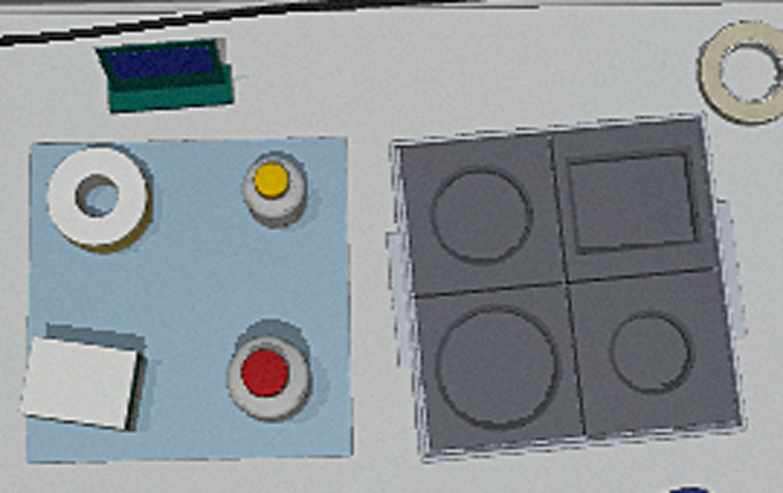

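```bash
cat > m.py <<'E'
from h import *
f=np.load("top0.npz");p=f["p"];d=f["d"];P=cloud("top",d)
hsv=cv2.cvtColor(p,cv2.COLOR_RGB2HSV);H,S,V=cv2.split(hsv)
def big(m,box):
    mm=np.zeros(m.shape,np.uint8);u0,v0,u1,v1=box;mm[v0:v1,u0:u1]=m[v0:v1,u0:u1].astype(np.uint8)*255
    cs,_=cv2.findContours(mm,cv2.RETR_EXTERNAL,cv2.CHAIN_APPROX_NONE);return max(cs,key=cv2.contourArea)
def circ(c,z):
    q=ray("top",c[:,0].astype(float),z)[:,:2].astype(np.float32)
    (x,y),(a,b),_=cv2.fitEllipse(q*1000);return np.round([x,y,a,b],1)
def rect(c,z):
    q=ray("top",c[:,0].astype(float),z)[:,:2].astype(np.float32)
    r=cv2.minAreaRect(q*1000);return np.round(r[0],1),np.round(r[1],1),round(r[2],2)
c=big((S>150)&((H<8)|(H>170)),(260,270,310,330));print("bottle cap",circ(c,.089))
c=big((S>150)&(H>15)&(H<35),(265,215,305,255));print("vial cap",circ(c,.070))
w=(S<25)&(V>150)
c=big(w&(abs(P[:,:,2]-.036)<.009),(200,210,250,265));print("roll",circ(c,.036))
c=big(w&(abs(P[:,:,2]-.048)<.009),(190,275,250,325));print("carton",rect(c,.048))
c=big((V<125)&(S<60),(322,205,448,332));print("tray dark",rect(c,.0175), [np.round(ray('top',k,.0175)[0,:2]*1000,1) for k in cv2.approxPolyDP(cv2.convexHull(c),6,True)[:,0]])
ins=(abs(P[:,:,2]-.0175)<.0045)
low=(P[:,:,2]<.0125)
low=cv2.medianBlur(low.astype(np.uint8)*255,5)>0
for n,b in dict(bottle=(335,222,378,264),roll=(337,272,386,320),vial=(396,272,434,312),box=(383,217,432,262)).items():
    c=big(low,b);print(n,"floor",circ(c,.0075) if n!="box" else rect(c,.0075))
g=cv2.cvtColor(p,cv2.COLOR_RGB2GRAY)
cv2.imwrite("pics/low.png",cv2.resize(np.where(low,255,0).astype(np.uint8)[190:340,190:460],None,fx=2.9,fy=2.9,interpolation=cv2.INTER_NEAREST))
q=P[200:330,325:450,2].ravel();h,e=np.histogram(q,np.arange(-.004,.03,.001));print(dict(zip(e.round(3),h)))
E
python3 m.py
```

```text
bottle cap [424.  -54.5  23.   24.1]
vial cap [533.5 -57.5  17.2  19.2]
roll [532.5  45.6  55.8  55.9]
carton (array([424.1,  52.8]), array([59.2, 43.5]), 80.76)
tray dark (array([ 479.1, -226.5]), array([183.6, 183.9]), 4.56) [array([ 577.7, -310.1]), array([ 395.9, -324.7]), array([ 380.6, -142.1]), array([ 563. , -128.7])]
bottle floor [ 522.4 -179.1   53.1   53.6]
roll floor [ 431.8 -186.5   66.4   66.6]
vial floor [ 439.3 -276.7   42.1   42.8]
box floor (array([ 529.5, -269.6]), array([53.5, 69.5]), 4.14)
{np.float64(-0.004): np.int64(90), np.float64(-0.003): np.int64(226), np.float64(-0.002): np.int64(379), np.float64(-0.001): np.int64(635), np.float64(0.0): np.int64(683), np.float64(0.001): np.int64(666), np.float64(0.002): np.int64(518), np.float64(0.003): np.int64(408), np.float64(0.004): np.int64(436), np.float64(0.005): np.int64(594), np.float64(0.006): np.int64(745), np.float64(0.007): np.int64(841), np.float64(0.008): np.int64(753), np.float64(0.009): np.int64(593), np.float64(0.01): np.int64(453), np.float64(0.011): np.int64(397), np.float64(0.012): np.int64(350), np.float64(0.013): np.int64(514), np.float64(0.014): np.int64(680), np.float64(0.015): np.int64(990), np.float64(0.016): np.int64(1317), np.float64(0.017): np.int64(1356), np.float64(0.018): np.int64(1204), np.float64(0.019): np.int64(760), np.float64(0.02): np.int64(357), np.float64(0.021): np.int64(143), np.float64(0.022): np.int64(48), np.float64(0.023): np.int64(12), np.float64(0.024): np.int64(1), np.float64(0.025): np.int64(1), np.float64(0.026): np.int64(0), np.float64(0.027): np.int64(0), np.float64(0.028): np.int64(0)}
```

View pics/low.png

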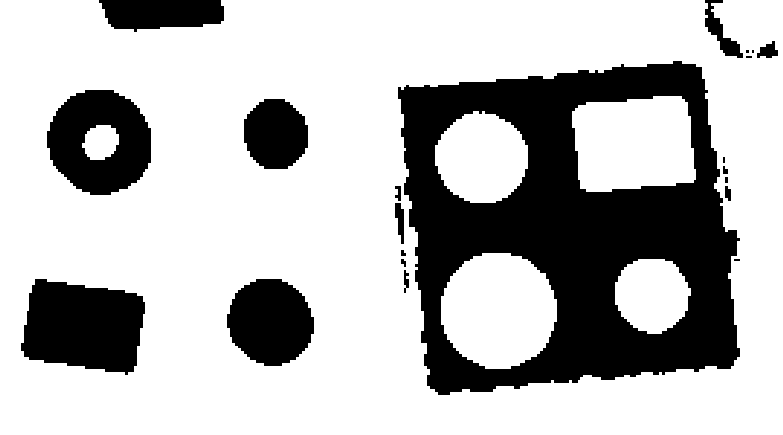

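```bash
cat > m2.py <<'E'
from h import *
f=np.load("side0.npz");p=f["p"];P=cloud("side",f["d"])
H,S,V=cv2.split(cv2.cvtColor(p,cv2.COLOR_RGB2HSV))
def med(m,lo):
    q=P[m&(P[...,2]>lo)];return q[:,:3]
r=np.zeros(S.shape,bool);r[180:400,200:420]=1
for n,m,z in(("cap",(S>120)&((H<8)|(H>170))&r,.089),("vcap",(S>120)&(H>15)&(H<35)&r&(P[...,0]<.58)&(P[...,0]>.5)&(P[...,1]<-.03),.070)):
    q=P[m&(abs(P[...,2]-z)<.004)];print(n,len(q),((q.max(0)+q.min(0))/2).round(4),(q.max(0)-q.min(0)).round(4))
for n,z,c in(("roll",.036,(.5325,.0456)),("carton",.048,(.424,.053))):
    q=P[(abs(P[...,2]-z)<.006)&(np.hypot(P[...,0]-c[0],P[...,1]-c[1])<.045)];
    print(n,len(q),cv2.minAreaRect((q[:,:2]*1000).astype(np.float32)))
f=np.load("top0.npz");P=cloud("top",f["d"])
for n,z,c,w in(("bottle",.085,(.424,-.0545),.005),("vial",.067,(.5335,-.0575),.005)):
    q=P[(P[...,2]>.03)&(np.hypot(P[...,0]-c[0],P[...,1]-c[1])<.04)]
    print(n,np.percentile(q,[1,99],axis=0).round(4).tolist(),"mid y",np.percentile(q[:,1],[1,99]).mean())
R=np.array(manip.get_obs()["ee_rot"]);from scipy.spatial.transform import Rotation as Ro
print(Ro.from_quat(R).as_matrix().round(4))
E
python3 m2.py
```

```text
cap 106 [ 0.423  -0.0512  0.088 ] [0.023  0.0223 0.0059]
vcap 45 [ 0.5318 -0.0529  0.0695] [0.0146 0.0156 0.0066]
roll 619 ((531.06591796875, 47.13883590698242), (57.242103576660156, 58.47376251220703), 26.723112106323242)
carton 833 ((423.59869384765625, 54.05040740966797), (62.05832290649414, 45.21834945678711), 81.02892303466797)
bottle [[0.4021, -0.0773, 0.0361], [0.4459, -0.0339, 0.0927]] mid y -0.05562000916005428
vial [[0.5163, -0.0756, 0.0323], [0.5507, -0.0415, 0.074]] mid y -0.05851799270089618
[[ 9.441e-01  3.295e-01 -5.000e-04]
 [ 3.295e-01 -9.441e-01  1.100e-03]
 [-0.000e+00 -1.200e-03 -1.000e+00]]
```

{"api": "jog_arm", "payload": {
  "steps": [0.085,0.034,-0.019,0,0.05,0.085,0.067,-0.038,0,0.1,0.085,0.1,-0.057,0,0.15,0.085,0.134,-0.076,0,0.2,0.085,0.168,-0.095,0,0.25,0.085,0.201,-0.114,0,0.3,0.085,0.235,-0.133,0,0.35,0.085,0.268,-0.152,0,0.4,0.085,0.302,-0.171,0,0.45,0.085,0.335,-0.19,0,0.497],
  "grip_force": 40
}}

```text
clock: 1.1
position: [0.4604, -0.2989, 0.2481]
ee_rot: [0.997, -0.082, -0.0, -0.0]
ft_force: [-0.1, -0.6, -0.5]
grip_width: 0.992
```

```bash
cat > go.py <<'E'
import sys,numpy as np
from workcell import manip
from scipy.spatial.transform import Rotation as Ro
o=manip.get_obs();R=Ro.from_quat(o["ee_rot"]).as_matrix()
print("t",round(o["clock"],2),"pos",o["position"].round(4),"psi",np.arctan2(R[1,0],R[0,0]).round(4),"tilt",R[:2,2].round(3),"F",o["ft_force"].round(1),"grip",round(o["grip_width"],3),"j",o["joint_pos"].round(2))
if len(sys.argv)>3:
    d=R.T@(np.array(list(map(float,sys.argv[1:4])))-o["position"]);print("shift",d.round(4),"len",np.linalg.norm(d).round(3))
    if len(sys.argv)>4: print("twist",(np.arctan2(R[1,0],R[0,0])-float(sys.argv[4])).round(3))
E
python3 go.py .424 .053 .248 -.161
```

```text
t 1.1 pos [ 0.4604 -0.2989  0.2481] psi -0.1633 tilt [-0.  0.] F [-0.1 -0.6 -0.5] grip 0.992 j [ 0.74  0.18 -0.28  1.65  0.05  1.31 -1.28]
shift [-9.310e-02 -3.413e-01  1.000e-04] len 0.354
twist -0.002
```

{"api": "jog_arm", "payload": {
  "steps": [0.085,-0.011,-0.042,0,0,0.085,-0.022,-0.084,0,0,0.085,-0.034,-0.126,0,0,0.085,-0.046,-0.169,0,0,0.085,-0.058,-0.212,0,0,0.085,-0.07,-0.256,0,0,0.085,-0.081,-0.298,0,0,0.085,-0.093,-0.341,0,0,0.085,-0.093,-0.341,0.045,0,0.085,-0.093,-0.341,0.09,0]
}}

```text
clock: 2.1
position: [0.4231, 0.0525, 0.1581]
ee_rot: [0.997, -0.079, 0.002, 0.0]
ft_force: [0.6, -1.0, -1.8]
grip_width: 0.995
```

```bash
python3 go.py .424 .053 .036 -.161;python3 - <<'E'
from h import *
p,d=manip.camera("side");cv2.imwrite("pics/s1.png",p[:,:,::-1])
E
```

```text
t 2.1 pos [0.4231 0.0525 0.1581] psi -0.1585 tilt [ 0.004 -0.001] F [ 0.6 -1.  -1.8] grip 0.995 j [ 0.42 -0.   -0.64  2.04  0.    1.1  -1.95]
shift [ 0.0003 -0.0007  0.1221] len 0.122
twist 0.002
```

View pics/s1.png

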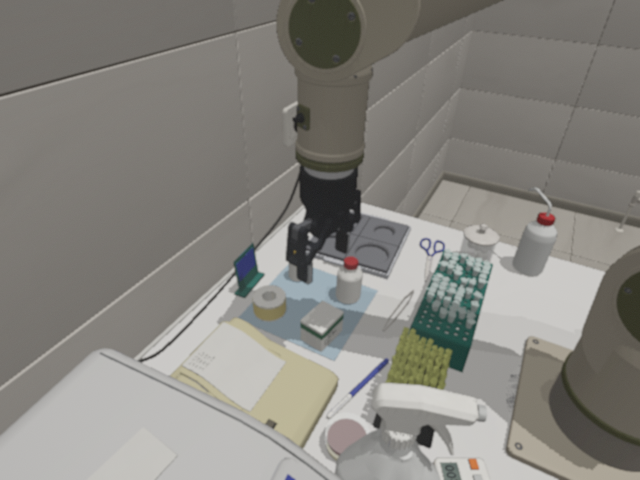

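{"api": "jog_arm", "payload": {
  "steps": [0.085,0,0,0.02,0,0.085,0,0,0.04,0,0.085,0,0,0.06,0,0.085,0,0,0.08,0,0.085,0,0,0.095,0,0.085,0,0,0.108,0,0.085,0,0,0.118,0,0.085,0,0,0.124,0,0.085,0,0,0.126,0,0.085,0,0,0.126,0]
}}

```text
clock: 3.15
position: [0.4227, 0.0512, 0.0324]
ee_rot: [0.997, -0.081, 0.0, 0.0]
ft_force: [-0.1, -0.1, -0.3]
grip_width: 0.998
```

{"api": "jog_arm", "payload": {
  "steps": [0.075,0,0,0,0,0.067,0,0,0,0,0.062,0,0,0,0,0.058,0,0,0,0,0.054,0,0,0,0,0.05,0,0,0,0,0.05,0,0,0,0,0.05,0,0,0,0,0.05,0,0,0,0,0.05,0,0,0,0],
  "grip_force": 30
}}

```text
clock: 4.15
position: [0.4229, 0.0511, 0.0327]
ee_rot: [0.997, -0.081, 0.0, 0.0]
ft_force: [-1.4, -0.1, 5.3]
grip_width: 0.703
```

```bash
python3 go.py .5295 -.2696 .2 .080
```

```text
t 4.15 pos [0.4229 0.0511 0.0327] psi -0.1612 tilt [ 0.001 -0.   ] F [-1.4 -0.1  5.3] grip 0.703 j [ 0.37  0.22 -0.63  2.15  0.18  0.82 -2.1 ]
shift [ 0.1568  0.2995 -0.1671] len 0.377
twist -0.241
```

{"api": "jog_arm", "payload": {
  "steps": [0.05,0,0,-0.01,0,0.05,0,0,-0.03,0,0.05,0,0,-0.055,0,0.05,0,0,-0.085,0,0.05,0,0,-0.115,0,0.05,0.01,0.02,-0.14,-0.02,0.05,0.028,0.054,-0.155,-0.05,0.05,0.048,0.093,-0.162,-0.08,0.05,0.068,0.131,-0.165,-0.11,0.05,0.088,0.169,-0.165,-0.14]
}}

```text
clock: 5.15
position: [0.4828, -0.1314, 0.1987]
ee_rot: [1.0, -0.01, 0.001, 0.0]
ft_force: [0.9, 0.4, -1.4]
grip_width: 0.698
```

```bash
python3 go.py .529 -.2696 .2 .080
```

```text
t 5.15 pos [ 0.4828 -0.1314  0.1987] psi -0.0196 tilt [ 0.002 -0.001] F [ 0.9  0.4 -1.4] grip 0.698 j [ 0.61  0.12 -0.46  1.83  0.06  1.2  -1.46]
shift [ 0.0489  0.1373 -0.0012] len 0.146
twist -0.1
```

{"api": "jog_arm", "payload": {
  "steps": [0.05,0.012,0.034,0,-0.025,0.05,0.024,0.068,0,-0.05,0.05,0.036,0.1,0,-0.075,0.05,0.045,0.126,0,-0.095,0.05,0.049,0.137,0,-0.1,0.05,0.049,0.137,0.01,-0.1,0.05,0.049,0.137,0.035,-0.1,0.05,0.049,0.137,0.065,-0.1,0.05,0.049,0.137,0.09,-0.1,0.05,0.049,0.137,0.1,-0.1]
}}

```text
clock: 6.15
position: [0.5269, -0.2652, 0.0946]
ee_rot: [0.999, 0.04, -0.002, -0.001]
ft_force: [-0.5, -0.2, 0.1]
grip_width: 0.698
```

```bash
python3 go.py .5285 -.2696 .0385 .080;python3 - <<'E'
from h import *
p,d=manip.camera("side");cv2.imwrite("pics/s2.png",cv2.resize(p[140:340,220:480,::-1],None,fx=2.8,fy=2.8))
p,d=manip.camera("top");cv2.imwrite("pics/t2.png",cv2.resize(p[170:340,190:460,::-1],None,fx=2.8,fy=2.8))
E
```

```text
t 6.15 pos [ 0.5269 -0.2652  0.0946] psi 0.0805 tilt [-0.003  0.003] F [-0.5 -0.2  0.1] grip 0.698 j [ 0.69  0.42 -0.37  1.71  0.17  1.05 -1.22]
shift [0.0014 0.0047 0.0561] len 0.056
twist 0.0
```

View pics/s2.png

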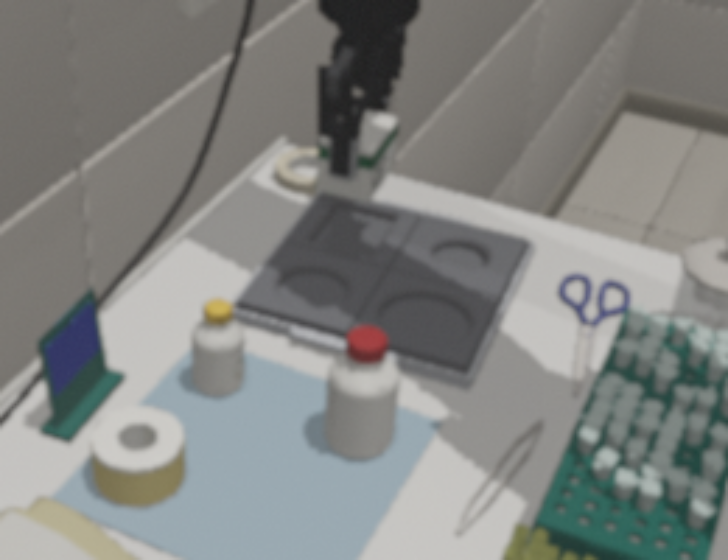

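View pics/t2.png

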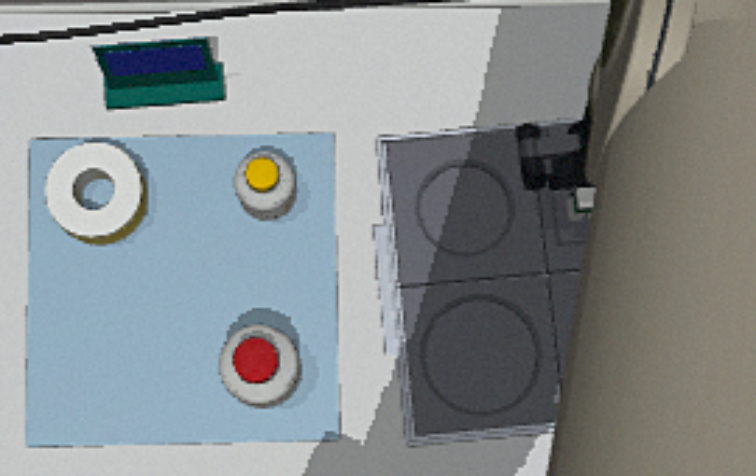

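```bash
python3 go.py .5285 -.2696 .0385 .080
```

```text
t 6.25 pos [ 0.5276 -0.2661  0.0961] psi 0.08 tilt [-0.002  0.002] F [ 0.5 -0.1 -0.7] grip 0.698 j [ 0.69  0.42 -0.37  1.7   0.17  1.05 -1.22]
shift [0.0008 0.0037 0.0576] len 0.058
twist -0.0
```

{"api": "jog_arm", "payload": {
  "steps": [0.05,0.001,0.002,0,0,0.05,0.001,0.0037,0,0,0.05,0.001,0.0037,0.008,0,0.05,0.001,0.0037,0.018,0,0.05,0.001,0.0037,0.028,0,0.05,0.001,0.0037,0.036,0,0.05,0.001,0.0037,0.04,0,0.05,0.001,0.0037,0.043,0,0.05,0.001,0.0037,0.044,0,0.05,0.001,0.0037,0.044,0]
}}

```text
clock: 7.25
position: [0.5298, -0.2714, 0.0534]
ee_rot: [0.999, 0.039, 0.0, 0.0]
ft_force: [0.8, 0.0, -1.1]
grip_width: 0.695
```

```bash
python3 go.py .5285 -.2696 .0385 .080;
```

```text
t 7.25 pos [ 0.5298 -0.2714  0.0534] psi 0.0788 tilt [ 0. -0.] F [ 0.8  0.  -1.1] grip 0.695 j [ 0.68  0.47 -0.35  1.72  0.19  0.98 -1.24]
shift [-0.0012 -0.0019  0.0149] len 0.015
twist -0.001
```

{"api": "jog_arm", "payload": {
  "steps": [0.05,-0.001,-0.002,0,0,0.05,-0.001,-0.002,0.003,0,0.05,-0.001,-0.002,0.006,0,0.05,-0.001,-0.002,0.009,0,0.05,-0.001,-0.002,0.011,0,0.05,-0.001,-0.002,0.0125,0,0.05,-0.001,-0.002,0.0135,0,0.05,-0.001,-0.002,0.0145,0,0.05,-0.001,-0.002,0.015,0,0.05,-0.001,-0.002,0.015,0]
}}

```text
clock: 8.25
position: [0.5286, -0.2695, 0.0383]
ee_rot: [0.999, 0.039, 0.0, 0.0]
ft_force: [1.0, 0.0, -1.3]
grip_width: 0.697
```

```bash
python3 go.py .5285 -.2696 .0385 .080;
```

```text
t 8.25 pos [ 0.5286 -0.2695  0.0383] psi 0.0788 tilt [ 0. -0.] F [ 1.   0.  -1.3] grip 0.697 j [ 0.68  0.49 -0.35  1.74  0.2   0.95 -1.24]
shift [-0.0001  0.0001 -0.0002] len 0.0
twist -0.001
```

{"api": "jog_arm", "payload": {
  "steps": [0.05,0,0,0.0003,0,0.05,0,0,0.0006,0,0.05,0,0,0.0009,0,0.05,0,0,0.0012,0,0.05,0,0,0.0015,0,0.05,0,0,0.0018,0,0.05,0,0,0.0021,0,0.05,0,0,0.0023,0,0.05,0,0,0.0025,0,0.05,0,0,0.0025,0]
}}

```text
clock: 9.25
position: [0.5286, -0.2695, 0.0378]
ee_rot: [0.999, 0.039, -0.0, 0.0]
ft_force: [-10.0, 4.0, 21.1]
grip_width: 0.697
```

```bash
python3 go.py .5285 -.2696 .0385 .080;python3 - <<'E'
from h import *
p,d=manip.camera("side");cv2.imwrite("pics/s3.png",cv2.resize(p[160:300,280:440,::-1],None,fx=4,fy=4))
E
```

```text
t 9.25 pos [ 0.5286 -0.2695  0.0378] psi 0.0787 tilt [ 0.    -0.001] F [-10.    4.   21.1] grip 0.697 j [ 0.68  0.49 -0.35  1.74  0.2   0.95 -1.25]
shift [-0.0002  0.0001 -0.0007] len 0.001
twist -0.001
```

View pics/s3.png

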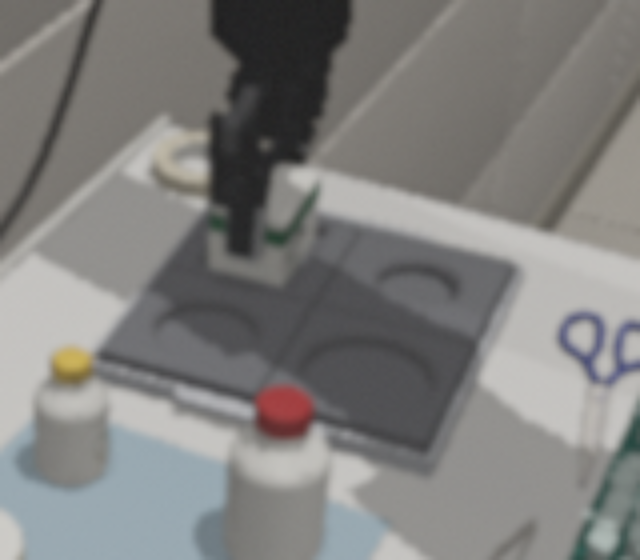

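{"api": "jog_arm", "payload": {
  "steps": [0.05,0,0,-0.001,0,0.05,0,0,-0.002,0,0.057,0,0,-0.002,0,0.062,0,0,-0.002,0,0.066,0,0,-0.002,0,0.07,0,0,-0.002,0,0.074,0,0,-0.002,0,0.08,0,0,-0.002,0,0.08,0,0,-0.004,0,0.08,0,0,-0.01,0]
}}

```text
clock: 10.3
position: [0.5282, -0.2693, 0.0456]
ee_rot: [0.999, 0.039, -0.0, -0.0]
ft_force: [-1.0, -0.3, -0.4]
grip_width: 0.936
```

{"api": "jog_arm", "payload": {
  "steps": [0.085,0,0,-0.02,0,0.085,0,0,-0.045,0,0.085,0,0,-0.075,0,0.085,0,0,-0.105,0,0.085,-0.01,-0.04,-0.12,0,0.085,-0.015,-0.08,-0.12,0,0.085,-0.015,-0.12,-0.12,0,0.085,-0.015,-0.165,-0.12,0,0.085,-0.015,-0.21,-0.12,0,0.085,-0.015,-0.25,-0.12,0]
}}

```text
clock: 11.3
position: [0.4936, -0.0192, 0.1666]
ee_rot: [0.999, 0.04, 0.001, 0.0]
ft_force: [1.5, 0.6, 0.2]
grip_width: 0.998
```

```bash
python3 go.py .532 .046 .16 .080;python3 - <<'E'
from h import *
p,d=manip.camera("side");cv2.imwrite("pics/s4.png",cv2.resize(p[160:340,240:440,::-1],None,fx=3.3,fy=3.3))
p,d=manip.camera("top");cv2.imwrite("pics/t4.png",cv2.resize(p[170:340,190:460,::-1],None,fx=2.8,fy=2.8))
E
```

```text
t 11.3 pos [ 0.4936 -0.0192  0.1666] psi 0.0796 tilt [ 0.001 -0.   ] F [1.5 0.6 0.2] grip 0.998 j [ 0.46  0.15 -0.55  1.88  0.09  1.13 -1.61]
shift [ 0.0435 -0.0619  0.0066] len 0.076
twist -0.0
```

View pics/s4.png

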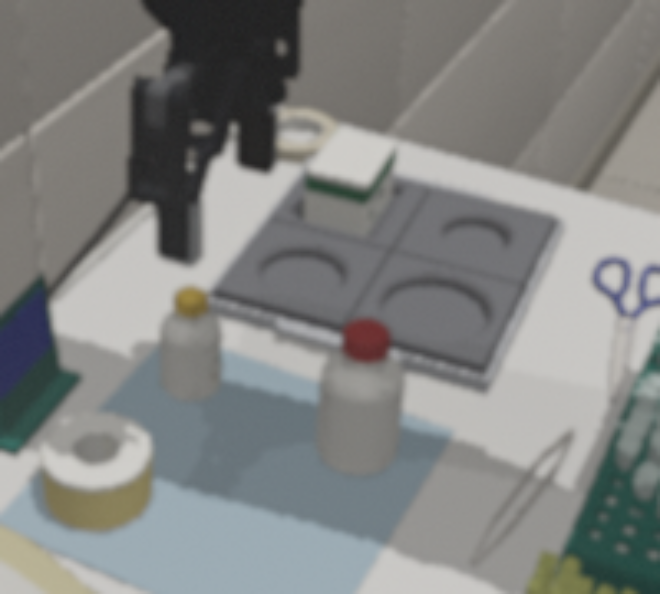

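View pics/t4.png

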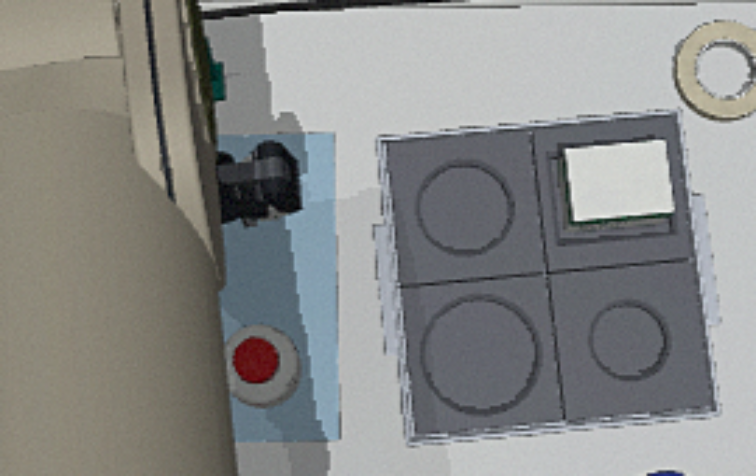

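{"api": "jog_arm", "payload": {
  "steps": [0.085,0.012,-0.017,0,0,0.085,0.024,-0.034,0,0,0.085,0.036,-0.051,0,0,0.085,0.0435,-0.062,0,0,0.085,0.0435,-0.062,0.015,0,0.085,0.0435,-0.062,0.035,0,0.085,0.0435,-0.062,0.05,0,0.085,0.0435,-0.062,0.06,0,0.085,0.0435,-0.062,0.06,0,0.085,0.0435,-0.062,0.06,0]
}}

```text
clock: 12.4
position: [0.5325, 0.0436, 0.106]
ee_rot: [0.999, 0.039, 0.0, 0.0]
ft_force: [0.6, 0.3, 1.1]
grip_width: 0.996
```

```bash
python3 go.py .532 .046 .030 .080
```

```text
t 12.4 pos [0.5325 0.0436 0.106 ] psi 0.0785 tilt [ 0. -0.] F [0.6 0.3 1.1] grip 0.996 j [ 0.33  0.32 -0.58  1.84  0.2   1.04 -1.81]
shift [-0.0003 -0.0025  0.076 ] len 0.076
twist -0.001
```

{"api": "jog_arm", "payload": {
  "steps": [0.085,0,-0.0025,0.006,0,0.085,0,-0.0025,0.018,0,0.085,0,-0.0025,0.032,0,0.085,0,-0.0025,0.046,0,0.085,0,-0.0025,0.058,0,0.085,0,-0.0025,0.066,0,0.085,0,-0.0025,0.072,0,0.085,0,-0.0025,0.075,0,0.085,0,-0.0025,0.076,0,0.08,0,-0.0025,0.076,0]
}}

```text
clock: 13.4
position: [0.5325, 0.0463, 0.0301]
ee_rot: [0.999, 0.039, 0.0, 0.0]
ft_force: [-0.8, 0.4, 0.9]
grip_width: 0.941
```

{"api": "jog_arm", "payload": {
  "steps": [0.072,0,-0.0025,0,0,0.067,0,0,0,0,0.062,0,0,0,0,0.058,0,0,0,0,0.054,0,0,0,0,0.05,0,0,0,0,0.048,0,0,0,0,0.048,0,0,0,0,0.048,0,0,0,0,0.048,0,0,0,0]
}}

```text
clock: 14.4
position: [0.5325, 0.046, 0.0302]
ee_rot: [0.999, 0.039, 0.0, 0.0]
ft_force: [-1.8, -0.8, 5.0]
grip_width: 0.661
```

```bash
python3 go.py .4318 -.1865 .18 .080
```

```text
t 14.4 pos [0.5325 0.046  0.0302] psi 0.0785 tilt [ 0.001 -0.001] F [-1.8 -0.8  5. ] grip 0.661 j [ 0.29  0.43 -0.54  1.89  0.28  0.9  -1.88]
shift [-0.1185  0.224  -0.1497] len 0.294
twist -0.001
```

{"api": "jog_arm", "payload": {
  "steps": [0.048,0,0,-0.008,0,0.048,0,0,-0.025,0,0.048,0,0,-0.05,0,0.048,0,0,-0.08,0,0.048,0,0,-0.11,0,0.048,-0.01,0.018,-0.13,0,0.048,-0.026,0.05,-0.135,0,0.048,-0.047,0.088,-0.135,0,0.048,-0.067,0.126,-0.135,0,0.048,-0.087,0.164,-0.135,0]
}}

```text
clock: 15.4
position: [0.4575, -0.1252, 0.1654]
ee_rot: [0.999, 0.04, 0.0, 0.0]
ft_force: [1.2, 0.1, -0.6]
grip_width: 0.661
```

{"api": "jog_arm", "payload": {
  "steps": [0.048,-0.015,0.029,0,0,0.048,-0.026,0.05,0,0,0.048,-0.031,0.06,0,0,0.048,-0.031,0.06,0.01,0,0.048,-0.031,0.06,0.03,0,0.048,-0.031,0.06,0.055,0,0.048,-0.031,0.06,0.075,0,0.048,-0.031,0.06,0.085,0,0.048,-0.031,0.06,0.09,0,0.048,-0.031,0.06,0.09,0]
}}

```text
clock: 16.4
position: [0.4324, -0.1855, 0.0746]
ee_rot: [0.999, 0.04, -0.0, -0.0]
ft_force: [-0.2, 0.0, -0.2]
grip_width: 0.665
```

```bash
python3 go.py .4318 -.1865 .036 .080;python3 - <<'E'
from h import *
p,d=manip.camera("side");cv2.imwrite("pics/s5.png",cv2.resize(p[160:340,240:440,::-1],None,fx=3.3,fy=3.3))
E
```

```text
t 16.4 pos [ 0.4324 -0.1855  0.0746] psi 0.0799 tilt [-0.     0.001] F [-0.2  0.  -0.2] grip 0.665 j [ 0.69  0.21 -0.41  2.03  0.1   0.93 -1.27]
shift [-0.0007  0.001   0.0386] len 0.039
twist -0.0
```

View pics/s5.png

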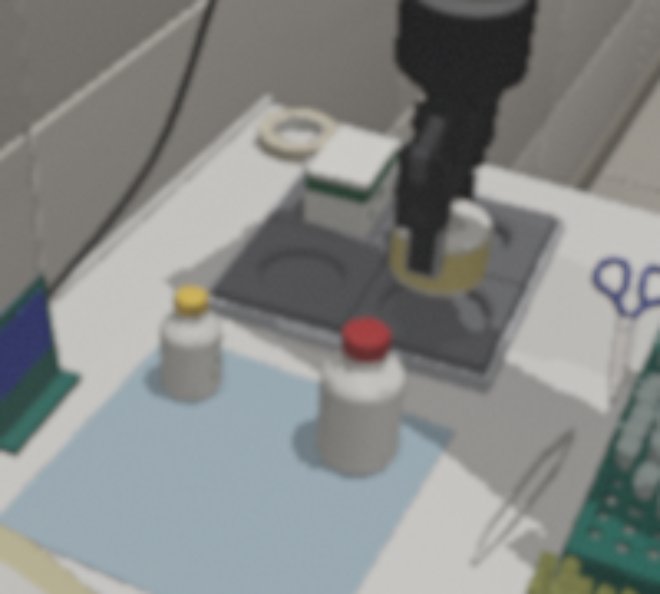

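{"api": "jog_arm", "payload": {
  "steps": [0.048,-0.0007,0.001,0.005,0,0.048,-0.0007,0.001,0.013,0,0.048,-0.0007,0.001,0.02,0,0.048,-0.0007,0.001,0.026,0,0.048,-0.0007,0.001,0.031,0,0.048,-0.0007,0.001,0.034,0,0.048,-0.0007,0.001,0.036,0,0.048,-0.0007,0.001,0.0375,0,0.048,-0.0007,0.001,0.0385,0,0.048,-0.0007,0.001,0.0385,0]
}}

```text
clock: 17.45
position: [0.4316, -0.1873, 0.0363]
ee_rot: [0.999, 0.039, 0.0, 0.0]
ft_force: [1.2, -0.4, -0.7]
grip_width: 0.662
```

{"api": "jog_arm", "payload": {
  "steps": [0.048,0,0,0.0003,0,0.048,0,0,0.0006,0,0.048,0,0,0.0009,0,0.048,0,0,0.0012,0,0.048,0,0,0.0014,0,0.048,0,0,0.0016,0,0.048,0,0,0.0018,0,0.048,0,0,0.002,0,0.048,0,0,0.002,0,0.048,0,0,0.002,0]
}}

```text
clock: 18.45
position: [0.4316, -0.1874, 0.0351]
ee_rot: [0.999, 0.039, -0.0, 0.0]
ft_force: [-5.8, 2.3, 14.2]
grip_width: 0.665
```

```bash
python3 go.py .4318 -.1865 .0353 .080
```

```text
t 18.45 pos [ 0.4316 -0.1874  0.0351] psi 0.0787 tilt [-0. -0.] F [-5.8  2.3 14.2] grip 0.665 j [ 0.68  0.27 -0.4   2.05  0.14  0.84 -1.29]
shift [ 0.0003 -0.0009 -0.0002] len 0.001
twist -0.001
```

Contact at the expected height. Back off slightly, release, rise.

{"api": "jog_arm", "payload": {
  "steps": [0.048,0,0,-0.0005,0,0.048,0,0,-0.001,0,0.056,0,0,-0.001,0,0.06,0,0,-0.001,0,0.064,0,0,-0.001,0,0.068,0,0,-0.001,0,0.072,0,0,-0.001,0,0.078,0,0,-0.001,0,0.078,0,0,-0.003,0,0.078,0,0,-0.01,0]
}}

```text
clock: 19.45
position: [0.4312, -0.1872, 0.0442]
ee_rot: [0.999, 0.039, -0.0, -0.0]
ft_force: [0.1, 0.3, 0.6]
grip_width: 0.909
```

{"api": "jog_arm", "payload": {
  "steps": [0.085,0,0,-0.02,0,0.085,0,0,-0.045,0,0.085,0,0,-0.075,0,0.085,0,0,-0.105,0,0.085,0,-0.015,-0.125,0,0.085,0,-0.045,-0.13,0,0.085,0,-0.08,-0.13,0,0.085,0,-0.11,-0.13,0,0.085,0,-0.125,-0.13,0,0.085,0,-0.132,-0.13,0]
}}

```text
clock: 20.45
position: [0.4213, -0.0548, 0.1748]
ee_rot: [0.999, 0.04, 0.0, 0.0]
ft_force: [0.2, -1.6, 0.5]
grip_width: 0.995
```

```bash
python3 go.py .424 -.0545 .12 .080;python3 - <<'E'
from h import *
p,d=manip.camera("side");cv2.imwrite("pics/s6.png",cv2.resize(p[160:340,240:440,::-1],None,fx=3.3,fy=3.3))
p,d=manip.camera("top");cv2.imwrite("pics/t6.png",cv2.resize(p[170:340,190:460,::-1],None,fx=2.8,fy=2.8))
E
```

```text
t 20.45 pos [ 0.4213 -0.0548  0.1748] psi 0.0805 tilt [ 0.001 -0.001] F [ 0.2 -1.6  0.5] grip 0.995 j [ 0.59 -0.03 -0.55  2.03 -0.02  1.14 -1.45]
shift [ 0.0027 -0.0001  0.0548] len 0.055
twist 0.001
```

View pics/s6.png

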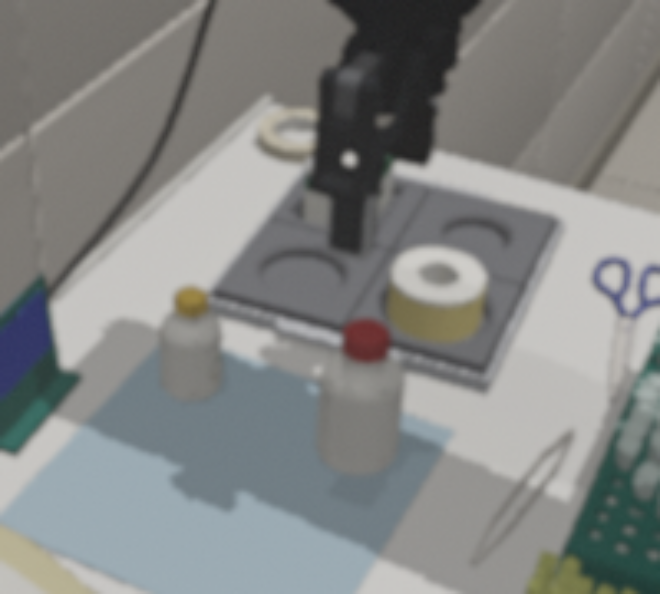

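View pics/t6.png

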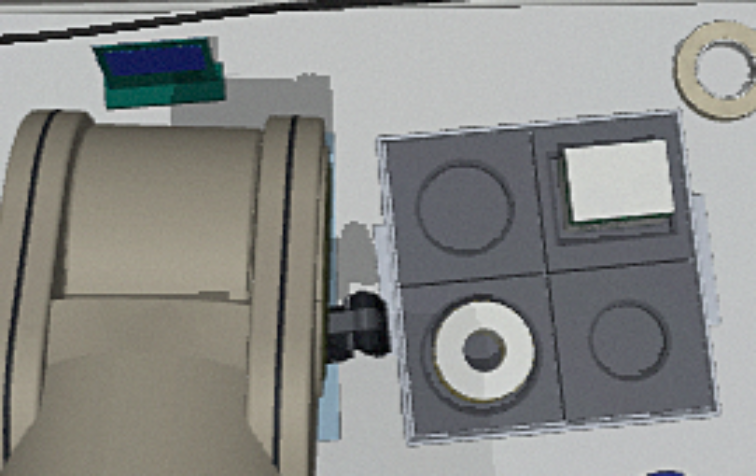

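{"api": "jog_arm", "payload": {
  "steps": [0.085,0.0025,0,0.01,0,0.085,0.0025,0,0.03,0,0.085,0.0025,0,0.055,0,0.085,0.0025,0,0.08,0,0.085,0.0025,0,0.1,0,0.085,0.0025,0,0.114,0,0.085,0.0025,0,0.122,0,0.085,0.0025,0,0.127,0,0.08,0.0025,0,0.129,0,0.075,0.0025,0,0.129,0]
}}

```text
clock: 21.55
position: [0.4239, -0.0558, 0.0454]
ee_rot: [0.999, 0.039, 0.0, 0.0]
ft_force: [-0.6, 0.8, -0.5]
grip_width: 0.876
```

```bash
python3 go.py .424 -.0545 .046 .080;python3 - <<'E'
from h import *
p,d=manip.camera("side");cv2.imwrite("pics/s7.png",cv2.resize(p[160:340,240:440,::-1],None,fx=3.3,fy=3.3))
E
```

```text
t 21.55 pos [ 0.4239 -0.0558  0.0454] psi 0.0785 tilt [ 0. -0.] F [-0.6  0.8 -0.5] grip 0.876 j [ 0.55  0.18 -0.55  2.14  0.13  0.84 -1.57]
shift [ 0.0002 -0.0013 -0.0006] len 0.001
twist -0.002
```

View pics/s7.png

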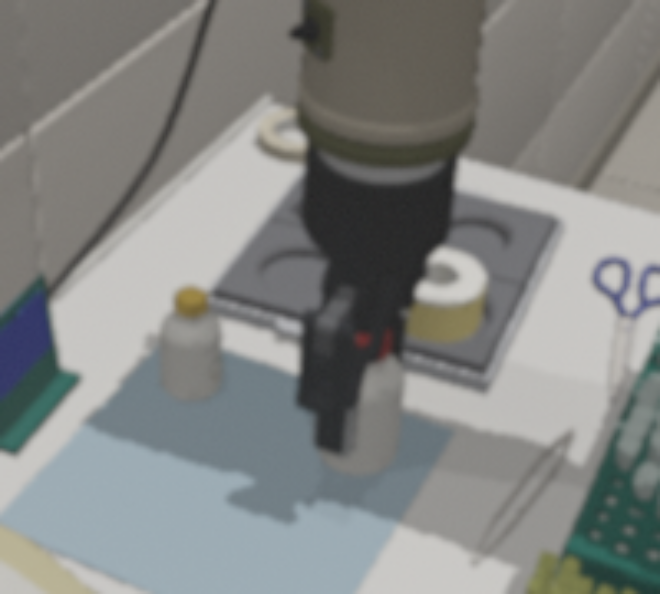

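Gripper straddles the bottle; close gently.

{"api": "jog_arm", "payload": {
  "steps": [0.068,0,-0.001,0,0,0.062,0,-0.001,0,0,0.057,0,-0.001,0,0,0.052,0,-0.001,0,0,0.048,0,-0.001,0,0,0.045,0,-0.001,0,0,0.042,0,-0.001,0,0,0.038,0,-0.001,0,0,0.035,0,-0.001,0,0,0.035,0,-0.001,0,0],
  "grip_force": 35
}}

```text
clock: 22.6
position: [0.4237, -0.0548, 0.0456]
ee_rot: [0.999, 0.039, 0.0, 0.0]
ft_force: [-2.5, -1.9, 5.4]
grip_width: 0.526
```

{"api": "jog_arm", "payload": {
  "steps": [0.035,0,0,-0.001,0,0.035,0,0,-0.01,0,0.035,0,0,-0.03,0,0.035,0,0,-0.055,0,0.035,0,0,-0.085,0,0.035,0,0,-0.11,0,0.035,0,0,-0.13,0,0.035,0,0,-0.14,0,0.035,0,0,-0.145,0,0.035,0,0,-0.145,0]
}}

```text
clock: 23.6
position: [0.4235, -0.0545, 0.1903]
ee_rot: [0.999, 0.039, 0.0, 0.0]
ft_force: [-0.3, 0.8, -1.8]
grip_width: 0.527
```

```bash
python3 go.py .5224 -.1791 .19 .080
```

```text
t 23.6 pos [ 0.4235 -0.0545  0.1903] psi 0.0789 tilt [ 0. -0.] F [-0.3  0.8 -1.8] grip 0.527 j [ 0.6  -0.04 -0.56  2.   -0.02  1.17 -1.44]
shift [0.0887 0.132  0.0003] len 0.159
twist -0.001
```

{"api": "jog_arm", "payload": {
  "steps": [0.035,0.009,0.013,0,0,0.035,0.027,0.04,0,0,0.035,0.048,0.072,0,0,0.035,0.067,0.1,0,0,0.035,0.08,0.119,0,0,0.035,0.087,0.129,0.01,0,0.035,0.0887,0.132,0.03,0,0.035,0.0887,0.132,0.055,0,0.035,0.0887,0.132,0.075,0,0.035,0.0887,0.132,0.085,0]
}}

```text
clock: 24.6
position: [0.5211, -0.1795, 0.102]
ee_rot: [0.999, 0.039, -0.002, -0.001]
ft_force: [0.2, 0.2, -1.2]
grip_width: 0.528
```

{"api": "jog_arm", "payload": {
  "steps": [0.035,0,0,0.005,0,0.035,0,0,0.015,0,0.035,0,0,0.022,0,0.035,0,0,0.027,0,0.035,0,0,0.03,0,0.035,0,0,0.03,0,0.035,0,0,0.03,0,0.035,0,0,0.03,0,0.035,0,0,0.03,0,0.035,0,0,0.03,0]
}}

```text
clock: 25.6
position: [0.5225, -0.1792, 0.0755]
ee_rot: [0.999, 0.039, 0.0, 0.0]
ft_force: [0.7, -0.8, -1.2]
grip_width: 0.529
```

```bash
python3 go.py .5224 -.1791 .0508 .080;python3 - <<'E'
from h import *
p,d=manip.camera("side");cv2.imwrite("pics/s8.png",cv2.resize(p[130:310,240:440,::-1],None,fx=3.3,fy=3.3))
E
```

```text
t 25.6 pos [ 0.5225 -0.1792  0.0755] psi 0.0788 tilt [ 0. -0.] F [ 0.7 -0.8 -1.2] grip 0.529 j [ 0.62  0.38 -0.44  1.82  0.19  0.99 -1.39]
shift [-0.0001 -0.0001  0.0247] len 0.025
twist -0.001
```

View pics/s8.png

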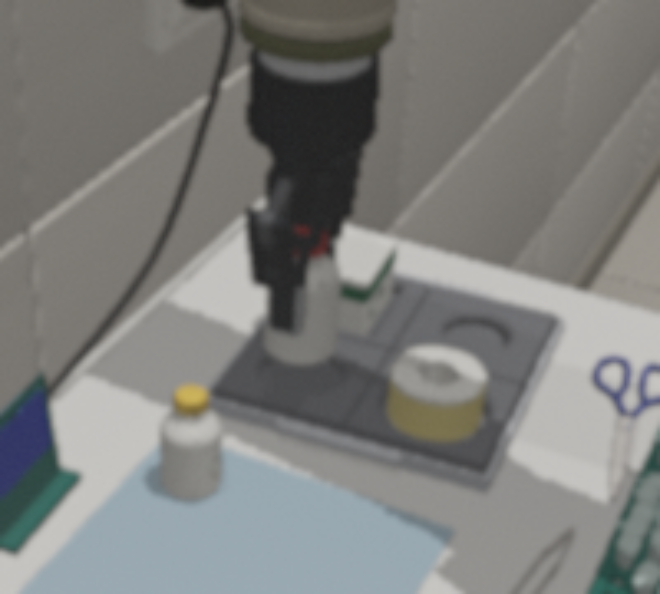

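{"api": "jog_arm", "payload": {
  "steps": [0.035,0,0,0.004,0,0.035,0,0,0.009,0,0.035,0,0,0.014,0,0.035,0,0,0.018,0,0.035,0,0,0.021,0,0.035,0,0,0.0225,0,0.035,0,0,0.0235,0,0.035,0,0,0.024,0,0.035,0,0,0.024,0,0.035,0,0,0.024,0]
}}

```text
clock: 26.65
position: [0.5225, -0.1792, 0.0515]
ee_rot: [0.999, 0.039, 0.0, 0.0]
ft_force: [0.5, 0.2, -1.3]
grip_width: 0.526
```

{"api": "jog_arm", "payload": {
  "steps": [0.035,0,0,0.0003,0,0.035,0,0,0.0006,0,0.035,0,0,0.0009,0,0.035,0,0,0.0012,0,0.035,0,0,0.0014,0,0.035,0,0,0.0016,0,0.035,0,0,0.0018,0,0.035,0,0,0.002,0,0.035,0,0,0.002,0,0.035,0,0,0.002,0]
}}

```text
clock: 27.65
position: [0.5226, -0.1792, 0.0506]
ee_rot: [0.999, 0.039, 0.0, 0.0]
ft_force: [-6.0, 2.0, 15.5]
grip_width: 0.531
```

```bash
python3 go.py .5224 -.1791 .0507 .080
```

```text
t 27.65 pos [ 0.5226 -0.1792  0.0506] psi 0.0787 tilt [ 0.    -0.001] F [-6.   2.  15.5] grip 0.531 j [ 0.62  0.41 -0.43  1.84  0.21  0.94 -1.4 ]
shift [-0.0002 -0.0002 -0.0001] len 0.0
twist -0.001
```

{"api": "jog_arm", "payload": {
  "steps": [0.035,0,0,-0.0005,0,0.035,0,0,-0.001,0,0.045,0,0,-0.001,0,0.049,0,0,-0.001,0,0.053,0,0,-0.001,0,0.057,0,0,-0.001,0,0.062,0,0,-0.001,0,0.066,0,0,-0.001,0,0.066,0,0,-0.003,0,0.066,0,0,-0.01,0]
}}

```text
clock: 28.65
position: [0.522, -0.179, 0.0591]
ee_rot: [0.999, 0.039, -0.001, -0.0]
ft_force: [0.9, 0.6, -0.7]
grip_width: 0.77
```

{"api": "jog_arm", "payload": {
  "steps": [0.066,0,0,-0.02,0,0.066,0,0,-0.045,0,0.066,0,0,-0.075,0,0.066,0,0,-0.105,0,0.066,0,-0.005,-0.125,0,0.066,0.005,-0.03,-0.13,0,0.066,0.01,-0.065,-0.13,0,0.066,0.015,-0.095,-0.13,0,0.066,0.018,-0.112,-0.13,0,0.066,0.02,-0.12,-0.13,0]
}}

```text
clock: 29.65
position: [0.5331, -0.0558, 0.1901]
ee_rot: [0.999, 0.041, 0.0, -0.0]
ft_force: [-0.2, -0.4, 0.5]
grip_width: 0.774
```

```bash
python3 go.py .533 -.0575 .036 .080;python3 - <<'E'
from h import *
p,d=manip.camera("side");cv2.imwrite("pics/s9.png",cv2.resize(p[160:340,240:440,::-1],None,fx=3.3,fy=3.3))
p,d=manip.camera("top");cv2.imwrite("pics/t9.png",cv2.resize(p[170:340,190:460,::-1],None,fx=2.8,fy=2.8))
E
python3 go.py .533 -.0575 .036 .080
```

```text
t 29.65 pos [ 0.5331 -0.0558  0.1901] psi 0.0816 tilt [0.001 0.   ] F [-0.2 -0.4  0.5] grip 0.774 j [ 0.5   0.22 -0.55  1.75  0.12  1.2  -1.57]
shift [-0.0004  0.0017  0.1541] len 0.154
twist 0.002
t 29.75 pos [ 0.5331 -0.0572  0.1897] psi 0.0804 tilt [ 0.001 -0.   ] F [-0.2  0.2  0.2] grip 0.773 j [ 0.5   0.22 -0.55  1.75  0.12  1.2  -1.56]
shift [-0.0002  0.0003  0.1537] len 0.154
twist 0.0
```

View pics/s9.png

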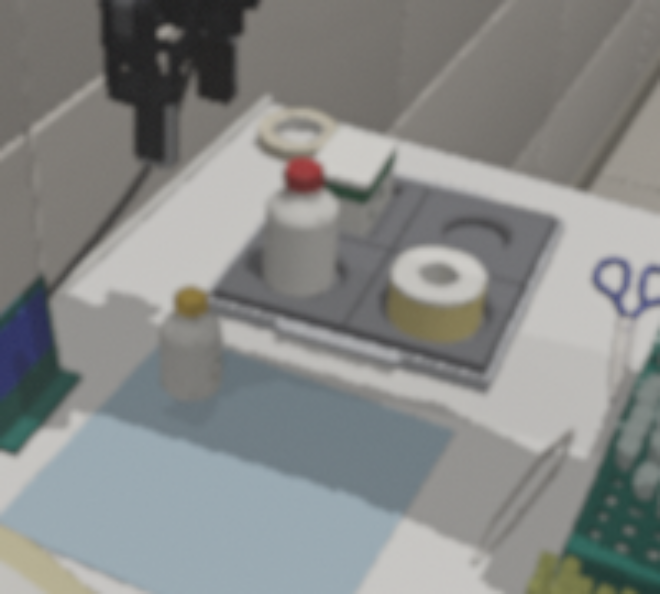

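View pics/t9.png

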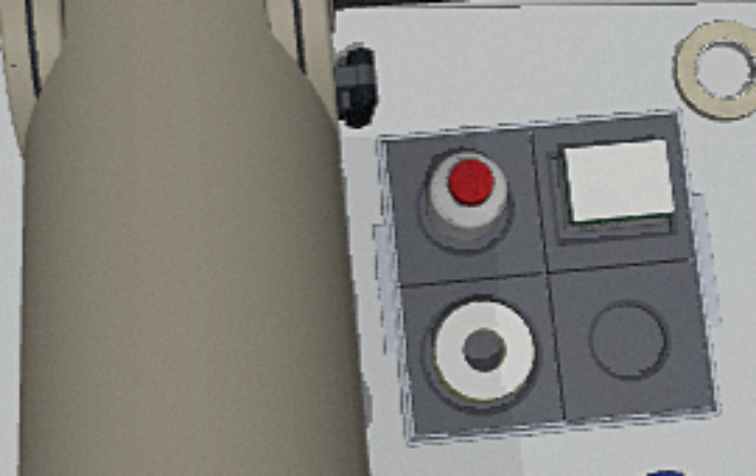

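{"api": "jog_arm", "payload": {
  "steps": [0.066,0,0,0.01,0,0.066,0,0,0.035,0,0.066,0,0,0.065,0,0.066,0,0,0.095,0,0.066,0,0,0.12,0,0.066,0,0,0.136,0,0.066,0,0,0.146,0,0.066,0,0,0.152,0,0.066,0,0,0.154,0,0.066,0,0,0.154,0]
}}

```text
clock: 30.75
position: [0.5332, -0.0582, 0.0356]
ee_rot: [0.999, 0.039, 0.0, 0.0]
ft_force: [0.1, 0.5, 0.0]
grip_width: 0.771
```

```bash
python3 go.py .533 -.0575 .036 .080
```

```text
t 30.75 pos [ 0.5332 -0.0582  0.0356] psi 0.0785 tilt [ 0.001 -0.   ] F [0.1 0.5 0. ] grip 0.771 j [ 0.46  0.41 -0.5   1.88  0.25  0.9  -1.66]
shift [-0.0001 -0.0007 -0.0004] len 0.001
twist -0.002
```

{"api": "jog_arm", "payload": {
  "steps": [0.06,0,-0.0007,0,0,0.055,0,-0.0007,0,0,0.05,0,-0.0007,0,0,0.046,0,-0.0007,0,0,0.042,0,-0.0007,0,0,0.038,0,-0.0007,0,0,0.034,0,-0.0007,0,0,0.03,0,-0.0007,0,0,0.026,0,-0.0007,0,0,0.026,0,-0.0007,0,0],
  "grip_force": 30
}}

```text
clock: 31.75
position: [0.533, -0.0574, 0.0355]
ee_rot: [0.999, 0.039, 0.0, 0.0]
ft_force: [-0.5, -1.5, 4.1]
grip_width: 0.416
```

{"api": "jog_arm", "payload": {
  "steps": [0.026,0,0,-0.001,0,0.026,0,0,-0.01,0,0.026,0,0,-0.03,0,0.026,0,0,-0.055,0,0.026,0,0,-0.085,0,0.026,0,0,-0.115,0,0.026,0,0,-0.14,0,0.026,0,0,-0.155,0,0.026,0,0,-0.16,0,0.026,0,0,-0.16,0]
}}

```text
clock: 32.75
position: [0.5328, -0.0573, 0.1953]
ee_rot: [0.999, 0.039, 0.0, 0.0]
ft_force: [-0.1, -0.0, -1.2]
grip_width: 0.416
```

```bash
python3 go.py .4393 -.2767 .19 .080
```

```text
t 32.75 pos [ 0.5328 -0.0573  0.1953] psi 0.0788 tilt [ 0. -0.] F [-0.1 -0.  -1.2] grip 0.416 j [ 0.51  0.22 -0.55  1.74  0.12  1.21 -1.56]
shift [-0.1105  0.2114  0.0053] len 0.239
twist -0.001
```

{"api": "jog_arm", "payload": {
  "steps": [0.026,-0.006,0.011,0,0,0.026,-0.018,0.035,0,0,0.026,-0.036,0.069,0,0,0.026,-0.055,0.105,0,0,0.026,-0.073,0.14,0,0,0.026,-0.09,0.172,0,0,0.026,-0.102,0.195,0,0,0.026,-0.108,0.207,0,0,0.026,-0.1105,0.2114,0,0,0.026,-0.1105,0.2114,0.01,0]
}}

```text
clock: 33.75
position: [0.4399, -0.2767, 0.1856]
ee_rot: [0.999, 0.039, 0.001, 0.0]
ft_force: [0.5, 0.0, -0.9]
grip_width: 0.41
```

{"api": "jog_arm", "payload": {
  "steps": [0.026,0,0,0.02,0,0.026,0,0,0.045,0,0.026,0,0,0.07,0,0.026,0,0,0.09,0,0.026,0,0,0.105,0,0.026,0,0,0.115,0,0.026,0,0,0.12,0,0.026,0,0,0.12,0,0.026,0,0,0.12,0,0.026,0,0,0.12,0]
}}

```text
clock: 34.75
position: [0.4399, -0.2769, 0.0661]
ee_rot: [0.999, 0.039, 0.001, 0.0]
ft_force: [-0.1, 0.9, -1.2]
grip_width: 0.409
```

```bash
python3 go.py .4393 -.2767 .0406 .080;python3 - <<'E'
from h import *
p,d=manip.camera("side");cv2.imwrite("pics/s10.png",cv2.resize(p[130:310,280:480,::-1],None,fx=3.3,fy=3.3))
E
```

```text
t 34.75 pos [ 0.4399 -0.2769  0.0661] psi 0.0789 tilt [ 0.001 -0.001] F [-0.1  0.9 -1.2] grip 0.409 j [ 0.8   0.31 -0.36  1.92  0.14  0.94 -1.13]
shift [-0.0006 -0.0002  0.0255] len 0.025
twist -0.001
```

View pics/s10.png

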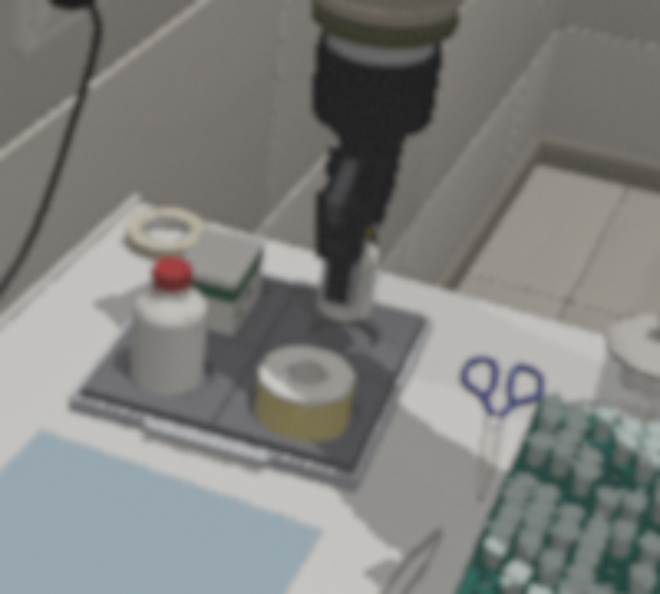

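{"api": "jog_arm", "payload": {
  "steps": [0.026,-0.0006,0,0.004,0,0.026,-0.0006,0,0.009,0,0.026,-0.0006,0,0.014,0,0.026,-0.0006,0,0.018,0,0.026,-0.0006,0,0.021,0,0.026,-0.0006,0,0.023,0,0.026,-0.0006,0,0.0242,0,0.026,-0.0006,0,0.0247,0,0.026,-0.0006,0,0.0247,0,0.026,-0.0006,0,0.0247,0]
}}

```text
clock: 35.8
position: [0.4388, -0.2768, 0.0408]
ee_rot: [0.999, 0.039, 0.0, 0.0]
ft_force: [0.3, -0.1, -0.7]
grip_width: 0.412
```

{"api": "jog_arm", "payload": {
  "steps": [0.026,0,0,0.0003,0,0.026,0,0,0.0006,0,0.026,0,0,0.0009,0,0.026,0,0,0.0012,0,0.026,0,0,0.0014,0,0.026,0,0,0.0016,0,0.026,0,0,0.0018,0,0.026,0,0,0.002,0,0.026,0,0,0.002,0,0.026,0,0,0.002,0]
}}

```text
clock: 36.8
position: [0.439, -0.2769, 0.0404]
ee_rot: [0.999, 0.039, 0.0, 0.0]
ft_force: [-8.3, 5.2, 21.7]
grip_width: 0.411
```

```bash
python3 go.py .4393 -.2767 .0406 .080
```

```text
t 36.8 pos [ 0.439  -0.2769  0.0404] psi 0.0787 tilt [ 0.    -0.001] F [-8.3  5.2 21.7] grip 0.411 j [ 0.79  0.35 -0.36  1.93  0.16  0.88 -1.14]
shift [ 0.0003 -0.0001 -0.0002] len 0.0
twist -0.001
```

{"api": "jog_arm", "payload": {
  "steps": [0.026,0,0,-0.0008,0,0.026,0,0,-0.0015,0,0.034,0,0,-0.0015,0,0.039,0,0,-0.0015,0,0.043,0,0,-0.0015,0,0.048,0,0,-0.0015,0,0.053,0,0,-0.0015,0,0.056,0,0,-0.0015,0,0.056,0,0,-0.003,0,0.056,0,0,-0.01,0]
}}

```text
clock: 37.8
position: [0.4383, -0.2765, 0.0483]
ee_rot: [0.999, 0.039, -0.0, -0.0]
ft_force: [0.2, -0.4, -0.7]
grip_width: 0.655
```

{"api": "jog_arm", "payload": {
  "steps": [0.056,0,0,-0.02,0,0.056,0,0,-0.045,0,0.056,0,0,-0.075,0,0.056,0,0,-0.105,0,0.056,0,0,-0.14,0,0.056,-0.005,0.02,-0.17,0,0.056,-0.01,0.06,-0.18,0,0.056,-0.01,0.1,-0.18,0,0.056,-0.01,0.14,-0.18,0,0.056,-0.01,0.18,-0.18,0]
}}

```text
clock: 38.8
position: [0.4428, -0.4585, 0.2295]
ee_rot: [0.999, 0.039, 0.0, 0.0]
ft_force: [0.6, -0.0, -0.7]
grip_width: 0.656
```

{"api": "jog_arm", "payload": {
  "steps": [0.056,-0.01,0.03,0,0,0.056,-0.03,0.06,0,0,0.056,-0.05,0.09,0,0,0.056,-0.07,0.11,0,0,0.056,-0.09,0.13,0,0,0.056,-0.09,0.13,0,0,0.056,-0.09,0.13,0,0,0.056,-0.09,0.13,0,0,0.056,-0.09,0.13,0,0,0.056,-0.09,0.13,0,0]
}}

```text
clock: 39.8
position: [0.3643, -0.593, 0.2288]
ee_rot: [0.999, 0.04, 0.0, 0.0]
ft_force: [-0.0, 0.0, -0.0]
grip_width: 0.657
```

```bash
python3 go.py;python3 - <<'E'
from h import *
p,d=manip.camera("side");cv2.imwrite("pics/s11.png",cv2.resize(p[150:350,220:480,::-1],None,fx=2.8,fy=2.8))
p,d=manip.camera("top");cv2.imwrite("pics/t11.png",cv2.resize(p[170:340,190:460,::-1],None,fx=2.8,fy=2.8))
P=cloud("top",d)
for n,c,r in(("carton",(.529,-.27),.018),("roll",(.432,-.187),.028),("cap",(.5225,-.179),.010),("vcap",(.439,-.277),.008)):
    m=(np.hypot(P[...,0]-c[0],P[...,1]-c[1])<r)&(P[...,2]>.035); q=P[m]
    A=np.c_[q[:,:2]-c,np.ones(len(q))];s=np.linalg.lstsq(A,q[:,2],rcond=None)[0]
    print(n,"top z",np.median(q[:,2]).round(4),"slope",s[:2].round(3),q.mean(0).round(4),len(q))
E
```

```text
t 39.8 pos [ 0.3643 -0.593   0.2288] psi 0.0802 tilt [ 0. -0.] F [-0.  0. -0.] grip 0.657 j [ 1.09  0.51 -0.21  1.26  0.1   1.38 -0.6 ]
carton top z 0.0535 slope [0.021 0.026] [ 0.529  -0.2699  0.0535] 362
roll top z 0.0415 slope [-0.003  0.002] [ 0.4321 -0.1871  0.0414] 737
cap top z 0.0947 slope [0.01 0.03] [ 0.5224 -0.1789  0.0949] 119
vcap top z 0.0757 slope [-0.043  0.003] [ 0.4388 -0.2771  0.0757] 76
```

View pics/s11.png

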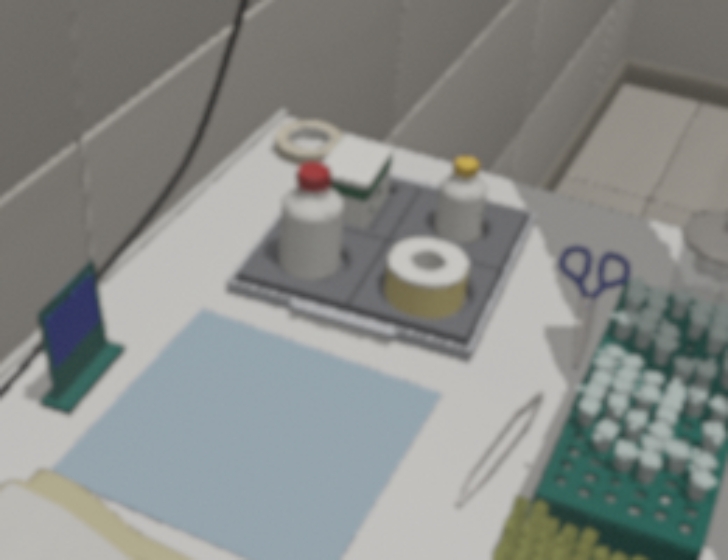

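View pics/t11.png

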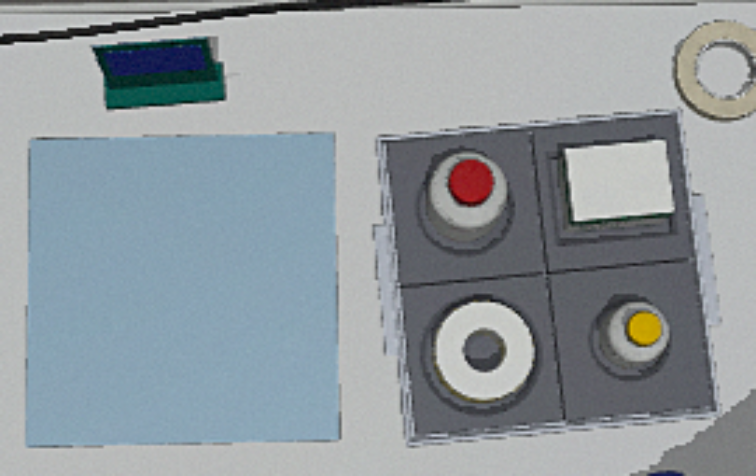

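```bash
python3 - <<'E'
from h import *
ds=[manip.camera("top")[1] for _ in range(4)]
for d in ds:
    P=cloud("top",d)
    x=P[...,0]-.529;y=P[...,1]+.2695;c,s=np.cos(.08),np.sin(.08);X=x*c+y*s;Y=-x*s+y*c
    q=P[(abs(X)<.020)&(abs(Y)<.028)&(abs(P[...,2]-.053)<.007)]
    A=np.c_[q[:,:2]-[.529,-.2695],np.ones(len(q))];print(np.linalg.lstsq(A,q[:,2],rcond=None)[0].round(4),len(q))
E
```

```text
[-0.0011  0.0004  0.0535] 810
[ 0.0039 -0.006   0.0534] 804
[-0.005  -0.007   0.0534] 805
[-0.0085  0.0048  0.0535] 801
```

The carton's top is level, and all four tops stand at the expected height above the floor. Handing in.

```bash
python3 -c "
from workcell import manip
print(manip.hand_in())"
```

```text
the job is handed in; nothing more can be done
None
```

All four items are in their recesses, upright and let go, and I handed the job in at about 40 s. I placed them in the order carton, label roll, larger bottle, smaller bottle. Each was lowered slowly until it touched the floor (14–22 N at the wrist), eased off slightly and then released.

- **Position:** In the last pictures each item sits within about 1 mm of its recess centre.
- **Height:** The tops measured 53.5, 41.5, 94.7 and 75.7 mm. That matches a floor at about 7.5 mm from the camera, or 7.1 mm from where the arm felt contact.
- **Level:** A first fit showed the carton's top sloped by 1–2°. Four repeat frames over the whole top showed it level to within 0.5°, so I put the first result down to depth noise. The small cap fits were too noisy to judge tilt; both bottles look upright in the pictures.
- **Camera agreement:** At the start the two cameras disagreed by up to about 4.6 mm on the bottle caps. I used the top camera for both picking and placing, so that offset cancels.
- **Card stand:** In both camera views it is still standing where it was. The arm is parked clear of everything, reading zero force.

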